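# Gauge the rounded edge with radius leaves

## Task

Find by gentle touch which of the three radius leaves fits the rounded edge of the test piece nearest the robot: a leaf that is too small will not go on, one that is too large rocks and shifts sideways. Leave the fitting leaf pushed fully home astride that leaning edge, near the middle of its width, with the other two leaves standing upright in the tray, and do not disturb the other things on the bench.

Things in the scene. Friction and masses are not known exactly. Their poses are not given: they have to be found in the camera images.
- gauge_tray: White fixed tray, 74 x 206 mm, floor 4 mm above the worktop, rim and ribs 8 mm high. Origin under its centre; its y axis runs along its length. Two ribs divide it into three compartments 64 mm long, with centres at y = -67, 0, +67 mm, in which the three leaves stand upright, in any order.
- leaf_small_arc (a point): Centre of the concave arc (radius 12 mm) of a steel leaf 14 mm thick: an upside-down U with a grip tab on top, standing on its feet 12 mm below this point. Legs straight below the half-circle, gap 24 mm, bevelled 2 x 4 mm inside the feet; legs and arch 7 mm thick. z up through the tab, x from leg to leg, y the arc's axis. 69 mm high, 38 mm wide, about 80 g. Alike turned half round about z.
- leaf_small_grip (a point): Grip point of the 12 mm leaf, mid tab: 43 mm above its arc centre along the leaf's z, 14 mm below the tab's top, 24 mm above the arch's crown. The tab is 24 mm wide (x), 14 mm thick (y), 38 mm high. Same axes.
- leaf_medium_arc (a point): Centre of the concave arc (radius 15 mm) of a steel leaf 14 mm thick: an upside-down U with a grip tab on top, standing on its feet 12 mm below this point. Legs straight below the half-circle, gap 30 mm, bevelled 2 x 4 mm inside the feet; legs and arch 7 mm thick. z up through the tab, x from leg to leg, y the arc's axis. 72 mm high, 44 mm wide, about 80 g. Alike turned half round about z.
- leaf_medium_grip (a point): Grip point of the 15 mm leaf, mid tab: 46 mm above its arc centre along the leaf's z, 14 mm below the tab's top, 24 mm above the arch's crown. The tab is 24 mm wide (x), 14 mm thick (y), 38 mm high. Same axes.
- leaf_large_arc (a point): Centre of the concave arc (radius 18 mm) of a steel leaf 14 mm thick: an upside-down U with a grip tab on top, standing on its feet 12 mm below this point. Legs straight below the half-circle, gap 36 mm, bevelled 2 x 4 mm inside the feet; legs and arch 7 mm thick. z up through the tab, x from leg to leg, y the arc's axis. 75 mm high, 50 mm wide, about 80 g. Alike turned half round about z.
- leaf_large_grip (a point): Grip point of the 18 mm leaf, mid tab: 49 mm above its arc centre along the leaf's z, 14 mm below the tab's top, 24 mm above the arch's crown. The tab is 24 mm wide (x), 14 mm thick (y), 38 mm high. Same axes.
- piece_a_edge (a point): Centre of the half-round upper edge of a fixed test piece, at mid width, 90 mm up: grey slab 44 mm wide leaning 30 degrees to this frame's -x; its 'up' is (-0.5, 0, 0.866), y is the edge's axis. Flanks free 40 mm down. The pieces' radii are 11.4, 14.4, 17.4 mm (fitting leaf less 0.6), which is which is not known. Gauge the piece nearest the robot (x < 0.66); two wait behind.
- piece_b_edge (a point): Centre of the half-round upper edge of a fixed test piece, at mid width, 90 mm up: grey slab 44 mm wide leaning 30 degrees to this frame's -x; its 'up' is (-0.5, 0, 0.866), y is the edge's axis. Flanks free 40 mm down. The pieces' radii are 11.4, 14.4, 17.4 mm (fitting leaf less 0.6), which is which is not known. Gauge the piece nearest the robot (x < 0.66); two wait behind.
- piece_c_edge (a point): Centre of the half-round upper edge of a fixed test piece, at mid width, 90 mm up: grey slab 44 mm wide leaning 30 degrees to this frame's -x; its 'up' is (-0.5, 0, 0.866), y is the edge's axis. Flanks free 40 mm down. The pieces' radii are 11.4, 14.4, 17.4 mm (fitting leaf less 0.6), which is which is not known. Gauge the piece nearest the robot (x < 0.66); two wait behind.
- strip_tube: Bystander: indicator-strip tube, 86 mm high; origin under its centre. To be left alone.
- dropper_1: Bystander: square dropper bottle, 80 mm high; origin under its centre. To be left alone.
- dropper_2: Bystander: square dropper bottle, 80 mm high; origin under its centre. To be left alone.
- tape: Bystander: small tape dispenser, 58 mm high; origin under its centre. To be left alone.
- cover_box: Bystander: small hinged cover-glass box, 36 x 62 x 27 mm; origin under its centre. To be left alone.
- beaker: Bystander: small glass beaker, 65 mm high; origin under its centre. To be left alone.
Things that resemble listed ones, but are neither listed nor needed, are in the scene too. Leave any pink look-alike of the part that bears piece_a_edge alone.

How it is judged:
By the outcome, as a careful person would: the job done as asked, in the order asked, and still so for the second after the job is handed in, with the robot touching nothing.
It also fails if it takes over 58 s, if anything falls off the work surface, if the arm or the gripper's body presses on something with over 40 N, if the wrist force passes 120 N, or if a joint passes its speed limit or range.

## Robot

A 6-joint arm with a two-finger parallel gripper is mounted at the origin on a cart in front of the work surface, level with it; the furniture and walls round the work are solid. World frame = base frame: x ahead of the robot, y to its left, z up, the work surface at z = 0. Lengths are in m, angles in rad, forces in N, time in s.
With the tool pointing down it reaches from about 0.35 to 0.95 m from the base axis. Payload 17.4 kg.
Tool frame: the origin (TCP) lies at the very end of the fingers, on their centre line; the grasp point (between the pads) lies 19 mm behind it (grip_depth is the distance from the TCP to the grasp point, in m); z points along the fingers, y is the line along which they close (so a half turn about z gives the same grasp; the last joint's range is limited). The gripper opens to 93 mm and grips with 3 to 60 N. Pads are 15 mm wide; open, the fingers measure 128 mm over their backs; the gripper's body (75 mm by 188 mm) begins 65 mm behind the grasp point.
Start: joints at [-1.378, 0.116, 1.442, -0, 1.584, -0.038], TCP at [0.154, -0.657, 0.219] pointing down, gripper open.
Joint ranges: [-2.83, 2.83], [-0.83, 2.19], [0.07, 2.5], [-1.14, 4.28], [0.01, 3], [-2.97, 2.97]. Speed limits (rad/s): [1.89, 1.89, 2.22, 3.14, 3.14, 3.14].

## Interface

Orientations are given as [roll, pitch, yaw] about the fixed x, y, z axes, in that order (R = Rz(yaw) Ry(pitch) Rx(roll)).
In Python, from rig import * gives the robot as it stands.
- The arm moves only by the shell command python3 -m inch 'ROWS' [FORCE]. ROWS is JSON, a list of rows, each a list of 7 numbers: the turn, a rotation vector about the tool's x, y, z scaled (see below), then the shift along the tool's x, y, z scaled (see below), then the finger opening in mm, from 0 to 93. In form: [[wx, wy, wz, x, y, z, grip], ...]. A call has 1 to 10 rows; each row shifts and turns the commanded pose from where the row before left it, along the tool's axes as they then stand; what a row does not reach is not made up. The controller multiplies each number of a shift by 0.2 m and each number of a turn by 45 degrees. A row lasts 1/12 s, in which the tool goes at most 41.7 mm and 7.16 degrees, less where a joint would pass 70% of its speed; a pose out of reach is approached as far as the arm can. A call with a number of a shift or a turn outside -1 to 1 is refused whole. A call with a gripper value outside its range is refused whole. The fingers move at their own pace and stop on an object; FORCE is the grip in N (left out, the last holds). Time passes only in rows, so rows that do not move let the fingers close. It gives the time, the measured TCP pose, the force, the opening and the grip force at its end, in the units of the state.
- get_obs(): the state, without advancing time (a new reading comes with each control period).
- capture(name): name is "scene" or "top" or "wrist"; returns (picture, depth): 420x560x3 uint8, red, green, blue; 420x560 float32, m along the optical axis (not along the pixel's ray), 0 where there is no reading.
- get_calibration(name): a dict with "fx", "fy", "cx", "cy" (pixels), "dist" ([k1, k2, p1, p2, k3] as OpenCV has them; the pictures are not rectified), "R" (3x3) and "t" (3): a world point X has camera coordinates R X + t. Camera axes: x right, y down, z forward; pixel columns grow to the right and rows downward; lengths in m; the calibration is good to about 2 mm. A picture is of the moment at which its call begins: read the wrist's pose just before it. get_calibration takes no time and is no camera call; for the wrist camera it gives the pose at the moment of the call.
- close_job(): hands the job in; it is judged then, once.
The state is a dict: "time_s": time; "q": joint angles; "qd": joint speeds; "joint_efforts": joint torques, N m; "tool_pos": TCP position; "orientation": TCP orientation; "wrist_force": force on the tool from outside, world axes, zero at the start; "moment": the same for the moment, N m; "gripper_width": opening from 0.0 (shut) to 1.0 (fully open); "grasp_force": force on a finger pad.
Only numpy, scipy, OpenCV 4.12 (cv2) and the standard library are available. Lean on these libraries where they do the work, as an engineer would, in place of code of your own. Each camera call takes 0.05 s, during which the arm holds its last target. There are 200 camera calls.

## Working session

There is one attempt and no reset: what is moved stays moved. The work goes in short steps, Python scripts to look and compute and a shell command to move; the robot and the scene stay as the last step left them, time stands still between calls to the robot, and variables do not carry over. Pictures are saved under pics/ and viewed, at most 10 in all, crops included, and the job is handed in when it is done.

```bash
mkdir -p pics; ls; cat > h.py <<'E'
from rig import *
import numpy as np, cv2
from scipy.spatial.transform import Rotation as Ro
def snap(name,out):
    c=get_calibration(name); im,d=capture(name)
    cv2.imwrite('pics/%s.png'%out,im[:,:,::-1]); np.savez('pics/%s.npz'%out,im=im,d=d,**{k:np.array(c[k]) for k in c})
    return im,d,c
def load(out): 
    return np.load('pics/%s.npz'%out)
def px2w(c,d,u,v,z=None):
    K=np.array([[c['fx'],0,c['cx']],[0,c['fy'],c['cy']],[0,0,1]],float)
    p=cv2.undistortPoints(np.array([[[u,v]]],float),K,np.array(c['dist'],float))[0,0]
    R=np.array(c['R']);t=np.array(c['t'])
    if z is None:
        zz=d[int(round(v)),int(round(u))]; return R.T@(np.array([p[0],p[1],1])*zz-t)
    r=R.T@np.array([p[0],p[1],1]); o=-R.T@t
    return o+r*(z-o[2])/r[2]
def cloud(c,d):
    h,w=d.shape; K=np.array([[c['fx'],0,c['cx']],[0,c['fy'],c['cy']],[0,0,1]],float)
    uv=np.stack(np.meshgrid(np.arange(w),np.arange(h)),-1).reshape(-1,1,2).astype(float)
    p=cv2.undistortPoints(uv,K,np.array(c['dist'],float))[:,0]
    X=(np.c_[p,np.ones(len(p))]*d.reshape(-1,1)-np.array(c['t']))@np.array(c['R'])
    X[d.ravel()==0]=np.nan
    return X.reshape(h,w,3)
E
python3 - <<'E'
from h import *
for n in('scene','top'): 
    im,d,c=snap(n,n+'0'); print(n,(d>0).mean(),c['fx'])
print(get_obs())
E
```

```text
pics
scene 0.9959906462585034 531.7252801472837
top 0.9960544217687075 507.250366941169
{'time_s': 0.1, 'q': array([-1.37781294e+00,  1.16435033e-01,  1.44220278e+00,  1.39067041e-05,
        1.58398110e+00, -3.78080277e-02]), 'qd': array([ 2.15070204e-05, -5.01432027e-04, -1.14041849e-03, -8.02132007e-04,
       -1.53887204e-04, -1.90661865e-03]), 'joint_efforts': array([ 4.04067105e-03, -7.22897887e+01, -6.23867369e+01,  7.84616685e-02,
        2.27767846e-02, -8.01323722e-05]), 'tool_pos': array([ 0.1543605 , -0.65692834,  0.21797833]), 'orientation': array([-3.14056766e+00, -5.26871861e-05,  2.30791568e-01]), 'wrist_force': array([0.22416183, 0.36443526, 0.60056501]), 'moment': array([ 0.0198021 , -0.03174977,  0.00090124]), 'grasp_force': 0.0, 'gripper_width': 1.001032354918323}
```

View pics/scene0.png

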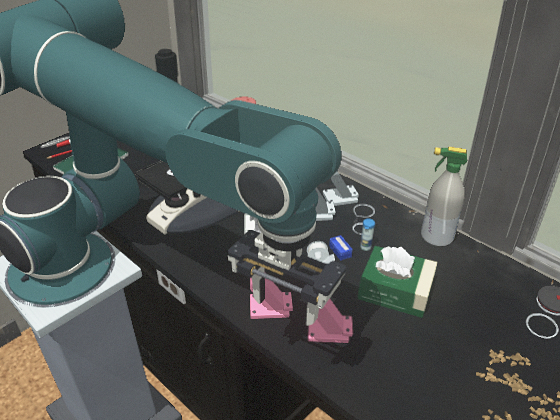

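View pics/top0.png

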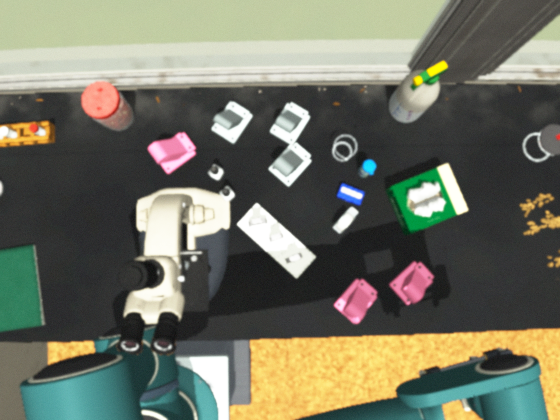

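The top view shows the tray at about (277,240) with three leaves. The grey pieces are at (290,163), which is nearest, (232,120) and (290,120). The pink decoys are at (172,152), (356,300) and (412,283). I'll measure from the point cloud.

```bash
python3 - <<'E'
from h import *
L=load('top0'); X=cloud(L,L['d']); im=L['im']
cv2.imwrite('pics/top_crop.png',cv2.resize(im[95:285,200:400],None,fx=4,fy=4,interpolation=cv2.INTER_CUBIC)[:600,:800,::-1] if 0 else cv2.resize(im[95:285,200:400],None,fx=3.15,fy=3.15,interpolation=cv2.INTER_CUBIC)[:598,:,::-1])
for u,v in [(290,163),(232,120),(290,120),(277,240),(257,215),(278,237),(297,258),(350,195),(345,218),(369,167),(343,148),(215,172),(227,193)]: print(u,v,X[v,u].round(4))
# height map of crop
Z=X[...,2]
print((Z[195:285:4,232:324:4]*1000).round(0).astype(int))
E
```

```text
290 163 [ 0.625  -0.3302  0.095 ]
232 120 [ 0.7382 -0.1895  0.0843]
290 120 [ 0.7326 -0.3329  0.0939]
277 240 [ 0.4418 -0.2948  0.0045]
257 215 [ 0.5074 -0.2445  0.0048]
278 237 [ 0.4468 -0.2973  0.0721]
297 258 [ 0.3947 -0.3423  0.0738]
350 195 [ 0.5515 -0.4836  0.0291]
345 218 [ 0.4911 -0.4655  0.0529]
369 167 [ 0.6132 -0.5247  0.0854]
343 148 [ 0.6794 -0.4735  0.0037]
215 172 [ 0.6141 -0.1426  0.0517]
227 193 [ 0.5579 -0.1739  0.07  ]
[[                  37                   -1                    0
                    -1                    2                    0
                     2                   -2                    0
                     2                   -3                    0
                     1                    0                   -5
                     0                    3                    1
                     0                   -1                    1
                    -1                    3]
 [                  -2                   -6                   -3
                    -3                   -1                   -1
                    -2      
[... 10202 characters left out ...]
      -5                   -2
                     2                   -3                   -1
                     0                   -1]
 [                   4                   -2                    0
                     2                   -1                    3
                     4                   -2                   -1
                     5                    1                   -1
                    -3                   -1                   -3
                     0                    0                    2
                    -7                    1                   -2
                    -3                   -3]]<stdin>:7: RuntimeWarning: invalid value encountered in cast
```

View pics/top_crop.png

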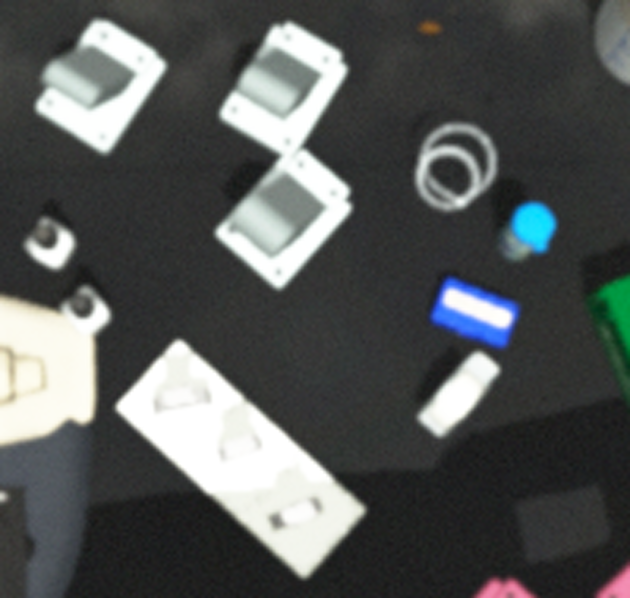

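The tab-top heights read about 79, 71 and 76 mm from upper left to lower right, which suggests large, small, medium. Next I'll fit the poses.

```bash
cat >> h.py <<'E'
def ident(X,im,box,zr):
    Z=X[...,2]; m=np.zeros(Z.shape,np.uint8); x0,x1,y0,y1=box
    m[(Z>zr[0])&(Z<zr[1])&(X[...,0]>x0)&(X[...,0]<x1)&(X[...,1]>y0)&(X[...,1]<y1)]=1
    n,l,s,c=cv2.connectedComponentsWithStats(m)
    out=[]
    for i in range(1,n):
        if s[i,4]>15:
            P=X[l==i]; r=cv2.minAreaRect((P[:,:2]*1000).astype(np.float32))
            e,v=np.linalg.eigh(np.cov(P[:,:2].T))
            out.append((P,s[i,4],np.median(P,0),r,np.degrees(np.arctan2(v[1,1],v[0,1]))))
    return out
E
python3 - <<'E'
from h import *
L=load('top0'); X=cloud(L,L['d']); im=L['im']
for P,n,m,r,a in ident(X,im,(.33,.56,-.42,-.17),(.06,.09)): print('tab',n,m.round(4),np.round(r[0]),np.round(r[1]),round(a,1), 'ztop',np.percentile(P[:,2],[50,80]).round(4))
# tray from white colour
x,y=X[...,0],X[...,1]
m=((im.min(2)>120)&(x>.33)&(x<.56)&(y>-.42)&(y<-.17)&(X[...,2]<.02)).astype(np.uint8)
n,l,s,c=cv2.connectedComponentsWithStats(m); i=1+np.argmax(s[1:,4]); P=X[l==i]
print('tray',cv2.minAreaRect((P[:,:2]*1000).astype(np.float32)),P.mean(0))
# pieces
for nm,b in [('near',(.57,.68,-.40,-.27)),('b',(.68,.8,-.4,-.27)),('c',(.68,.82,-.26,-.13))]:
    for z in ((.02,.2),):
        for P,n,mm,r,a in ident(X,im,b,z):
            print(nm,n,mm.round(4),np.round(r[0],1),np.round(r[1],1),round(r[2],1),P[:,2].max().round(4))
    m=((im.min(2)>150)&(x>b[0]-.03)&(x<b[1]+.03)&(y>b[2]-.03)&(y<b[3]+.03)&(X[...,2]<.02)).astype(np.uint8)
    n,l,s,c=cv2.connectedComponentsWithStats(m); i=1+np.argmax(s[1:,4]); P=X[l==i]
    print('  base',cv2.minAreaRect((P[:,:2]*1000).astype(np.float32)))
print('tape',X[195:200,348:352,:].mean((0,1)))
c=get_calibration('wrist'); o=get_obs(); Rw=Ro.from_euler('xyz',o['orientation']).as_matrix()
R=np.array(c['R']);C=-R.T@np.array(c['t']); print('cam in tool',Rw.T@(C-o['tool_pos']), 'R cam->tool\n',(Rw.T@R.T).round(3),c['fx'])
E
```

```text
tab 62 [ 0.4868 -0.2457  0.0777] [ 488. -245.] [15. 23.] 105.1 ztop [0.0777 0.08  ]
tab 55 [ 0.4492 -0.2924  0.0721] [ 449. -292.] [13. 23.] 106.3 ztop [0.0721 0.0747]
tab 57 [ 0.3951 -0.335   0.075 ] [ 396. -335.] [14. 24.] 109.8 ztop [0.075  0.0772]
tray ((442.3719177246094, -291.7494201660156), (211.8485565185547, 80.44482421875), 46.73910140991211) [ 0.44144416 -0.29225859  0.00360415]
near 628 [ 0.6336 -0.3319  0.0809] [ 640.2 -335.2] [49.1 96. ] 46.6 0.1139
  base ((616.36181640625, -337.7554016113281), (63.1644172668457, 113.1225814819336), 12.716697692871094)
b 540 [ 0.7421 -0.3353  0.0734] [ 749.7 -336.8] [52.5 90.9] 58.5 0.1087
b 20 [ 0.6849 -0.3491  0.0228] [ 686.1 -349.4] [20.7 10.2] 84.7 0.0289
  base ((718.938232421875, -344.2642822265625), (81.26358795166016, 112.59397888183594), 18.66048812866211)
c 531 [ 0.7504 -0.1853  0.0635] [ 756.7 -184.9] [51.2 82.3] 55.2 0.1065
  base ((756.3047485351562, -181.5506591796875), (74.2456283569336, 95.58138275146484), 55.260623931884766)
tape [ 0.54668877 -0.48254663  0.02642756]
cam in tool [ 7.15287425e-02 -1.28939957e-04 -1.66544569e-01] R cam->tool
 [[ 0.    -0.966 -0.26 ]
 [ 1.     0.    -0.001]
 [ 0.001 -0.26   0.966]] 311.05428511878944
```

```bash
cat >> h.py <<'E'
from scipy.optimize import least_squares
def fitpiece(P,p0,zf=True):
    def f(p,full=False):
        yaw=np.radians(p[2]); ex=np.array([np.cos(yaw),np.sin(yaw),0]); 
        up=-.5*ex+np.array([0,0,.8660254]); nn=.8660254*ex+np.array([0,0,.5])
        D=P-np.array([p[0],p[1],.09+(p[4] if len(p)>4 else 0)]); s=D@up; n=D@nn
        if full: return s,n,D@np.array([-np.sin(yaw),np.cos(yaw),0])
        return np.where(s<0,np.abs(n),np.hypot(s,n))-p[3]
    k=5 if not zf else 4
    r=least_squares(f,np.array(p0+[0.])[:k],loss='soft_l1',f_scale=.002,x_scale=np.array([.01,.01,5,.002,.002])[:k])
    return r.x,f(r.x,True),f(r.x)
E
python3 - <<'E'
from h import *
L=load('top0'); X=cloud(L,L['d']); im=L['im']; x,y,z=X[...,0],X[...,1],X[...,2]
for nm,b in [('near',(.56,.69,-.40,-.27)),('b',(.68,.8,-.4,-.27)),('c',(.68,.82,-.26,-.13))]:
    for P,n,mm,r,a in ident(X,im,b,(.065,.13)):
        if n<100: continue
        for zf in (True,False):
            for y0 in (-45,45,):
                p,(s,nn,yy),res=fitpiece(P,[mm[0],mm[1],y0,.0145],zf)
                print(nm,y0,p.round(4),'rms',np.sqrt((res**2).mean()).round(4),'y',np.percentile(yy,[2,98]).round(4),'s',s.min().round(3))
E
```

```text
near -45 [ 8.08500e-01 -1.02600e-01 -4.19277e+01  1.68000e-02] rms 0.0027 y [-0.3065 -0.2633] s -0.039
near 45 [ 9.38100e-01 -7.00500e-01  3.98253e+01  1.70000e-02] rms 0.0065 y [0.4686 0.5193] s -0.03
near -45 [ 7.95300e-01 -1.17800e-01 -4.19829e+01  1.62000e-02  9.00000e-04] rms 0.0027 y [-0.2863 -0.2431] s -0.039
near 45 [ 8.47000e-01 -7.66800e-01  2.69755e+01  1.30000e-02  5.90000e-03] rms 0.0062 y [0.4736 0.5267] s -0.038
b -45 [ 8.03100e-01 -1.98600e-01 -3.26926e+01  1.38000e-02] rms 0.0025 y [-0.1667 -0.1234] s -0.036
b 45 [ 6.93400e-01 -3.69600e-01 -3.26925e+01  1.38000e-02] rms 0.0025 y [0.0365 0.0799] s -0.036
b -45 [ 7.82300e-01 -2.31300e-01 -3.27867e+01  1.34000e-02  6.00000e-04] rms 0.0025 y [-0.128  -0.0846] s -0.037
b 45 [ 8.62500e-01 -1.06800e-01 -3.27867e+01  1.34000e-02  6.00000e-04] rms 0.0025 y [-0.2761 -0.2328] s -0.037
c -45 [ 7.87700e-01 -8.40000e-02 -3.29826e+01  1.05000e-02] rms 0.0025 y [-0.1219 -0.0788] s -0.035
c 45 [ 8.36300e-01 -9.10000e-03 -3.29826e+01  1.05000e-02] rms 0.0025 y [-0.2112 -0.1681] s -0.035
c -45 [ 9.87300e-01  2.22600e-01 -3.30568e+01  1.01000e-02  7.00000e-04] rms 0.0024 y [-0.4877 -0.4446] s -0.036
c 45 [ 8.36300e-01 -9.50000e-03 -3.30568e+01  1.01000e-02  7.00000e-04] rms 0.0024 y [-0.2108 -0.1677] s -0.036
```

The near piece fits best with a radius of about 17 mm, against about 13.8 and 10.5 mm for the other two, so the large leaf is the candidate. I'll confirm by touch. First I'll check for tall obstacles near the large leaf.

```bash
python3 - <<'E'
from h import *
L=load('top0'); X=cloud(L,L['d']).reshape(-1,3)
H,_,_=np.histogram2d(X[:,0],X[:,1],[np.arange(.2,.81,.05),np.arange(-.6,.16,.05)])
print('y',np.arange(-.6,.1,.05).round(2))
for x0 in np.arange(.2,.8,.05):
    r=[]
    for y0 in np.arange(-.6,.1,.05):
        m=(X[:,0]>x0)&(X[:,0]<x0+.05)&(X[:,1]>y0)&(X[:,1]<y0+.05)
        r.append(int(1000*np.nanpercentile(X[m,2],98)) if m.sum()>5 else -1)
    print(round(x0,2),r)
# next pose plan
o=get_obs(); R=Ro.from_euler('xyz',o['orientation']).as_matrix()
g=np.array([.488,-.246,.20]); print('tool delta',R.T@(g-o['tool_pos']))
E
```

```text
y [-0.6  -0.55 -0.5  -0.45 -0.4  -0.35 -0.3  -0.25 -0.2  -0.15 -0.1  -0.05
  0.    0.05]
0.2 [571, 566, 102, 5, 5, 4, 5, 4, 4, 403, 659, 670, 669, 637]
0.25 [5, 75, 108, 86, 4, 5, 4, 5, 4, 404, 651, 661, 648, 178]
0.3 [104, 34, 56, 4, 4, 5, 4, 5, 5, 357, 369, 366, -1, 5]
0.35 [4, 5, 5, 4, 11, 77, 7, 4, 30, 300, 488, 489, -1, 5]
0.4 [4, 4, 5, 5, 10, 72, 74, 7, 34, 159, 357, 357, 152, 26]
0.45 [4, 4, 57, 40, 4, 24, 77, 80, 36, 130, 274, 274, 124, 31]
0.5 [71, 28, 42, 4, 4, 4, 9, 10, 38, 131, 249, 249, 125, 33]
0.55 [71, 31, 30, 5, 4, 100, 4, 4, 77, 70, 116, 76, 61, 5]
0.6 [4, 88, 63, 5, 53, 109, 105, 4, 40, 77, 5, 107, 6, 4]
0.65 [4, 4, 66, 62, 29, 69, 4, 5, 5, 4, 50, 108, 107, 5]
0.7 [4, 4, 4, 4, 58, 105, 91, 37, 102, 95, 27, 37, 4, 152]
0.75 [273, 4, 5, 5, 38, 79, 5, 39, 88, 5, 4, 5, 4, 157]
0.8 [65, 4, 4, 4, 5, 5, 4, 4, 11, 4, 4, 4, 5, 156]
tool delta [ 0.41879142 -0.32369479  0.01833219]
```

```bash
python3 -m inch '[[0,0,0,0.08,-0.06,0,93],[0,0,0,0.15,-0.116,0,93],[0,0,0,0.15,-0.116,0,93],[0,0,0,0.15,-0.116,0,93],[0,0,0,0.15,-0.116,0,93],[0,0,0,0.15,-0.116,0,93],[0,0,0,0.15,-0.116,0,93],[0,0,0,0.15,-0.116,0,93],[0,0,0,0.15,-0.116,0,60],[0,0,0,0.15,-0.116,0,50]]' 20
python3 -m inch '[[0,0,0,0.15,-0.116,0,40],[0,0,0,0.15,-0.116,0,40],[0,0,0,0.15,-0.116,0,40],[0,0,0,0.15,-0.116,0,40],[0,0,0,0.06,-0.06,0,40],[0,0,0.15,0,0,0,40],[0,0,0.15,0,0,0,40],[0,0,0.15,0,0,0,40],[0,0,0.15,0,0,0,40],[0,0,0.15,0,0,0,40]]'
python3 -m inch '[[0,0,0.15,0,0,0,40],[0,0,0.15,0,0,0,40],[0,0,0.15,0,0,0,40],[0,0,0.15,0,0,0,40],[0,0,0.15,0,0,0,40],[0,0,0.15,0,0,0,40],[0,0,0.15,0,0,0,40],[0,0,0.15,0,0,0,40],[0,0,0,0,0,0,40],[0,0,0,0,0,0,40]]'
python3 - <<'E'
from h import *
o=get_obs(); print(o['q'].round(3))
im,d,c=snap('wrist','w1'); X=cloud(c,d)
for P,n,m,r,a in ident(X,im,(.33,.56,-.42,-.17),(.06,.09)): print('tab',n,m.round(4),np.round(r[0],1),np.round(r[1],1),round(a,1),np.percentile(P[:,2],[50,80]).round(4))
E
```

```text
time_s: 0.93
tool_pos: [0.383, -0.375, 0.2185]
orientation: [-3.141, 0.0, 0.231]
wrist_force: [-0.0, -0.1, 0.2]
gripper_width: 0.901
grasp_force: 0.0
time_s: 1.77
tool_pos: [0.4868, -0.2444, 0.2183]
orientation: [-3.142, 0.001, -0.364]
wrist_force: [0.1, -0.0, -0.6]
gripper_width: 0.429
grasp_force: 0.0
time_s: 2.6
tool_pos: [0.4867, -0.2445, 0.2184]
orientation: [3.141, 0.0, -1.297]
wrist_force: [-1.5, -0.6, -0.1]
gripper_width: 0.431
grasp_force: 0.0
[-0.512 -0.169  1.722  0.     1.59   2.355]
tab 475 [ 0.3989 -0.3341  0.076 ] [ 396.5 -334.3] [14.8 23.4] 110.7 [0.076  0.0768]
tab 376 [ 0.4501 -0.2911  0.0733] [ 449.2 -290.4] [14.9 24.2] 104.7 [0.0733 0.0741]
tab 363 [ 0.489  -0.2461  0.0795] [ 488.6 -244.3] [14.5 24.1] 98.9 [0.0795 0.0802]
tab 39 [ 0.5581 -0.1724  0.072 ] [ 558.5 -172.2] [2.6 5.4] 122.1 [0.072  0.0756]
```

View pics/w1.png

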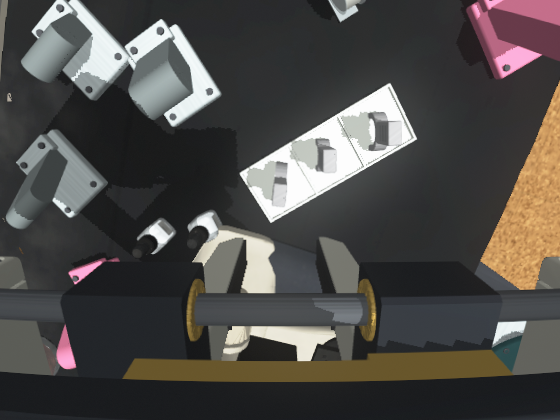

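Tab tops are at 79.5 (large), 73.3 (small) and 76 mm (medium), matching the sizes given. All three pieces are visible on the left of the wrist view, so I'll refine the leaf angle and the piece from it.

```bash
python3 - <<'E'
from h import *
L=load('w1'); X=cloud(L,L['d']); im=L['im']
for P,n,m,r,a in ident(X,im,(.47,.51,-.27,-.22),(.0755,.085)): 
    print('large',n,P.mean(0).round(4),np.round(r[0],1),np.round(r[1],1),np.round(r[2],1),round(a,1))
for b in [(.56,.69,-.40,-.25),(.68,.8,-.4,-.27)]:
  for P,n,mm,r,a in ident(X,im,b,(.065,.13)):
    if n<100: continue
    for zf in (True,False):
        p,(s,nn,yy),res=fitpiece(P,[mm[0],mm[1],-42,.0145],zf)
        y0=np.percentile(yy,[1,99]); th=np.radians(p[2]); ym=y0.mean(); E=p[:2]+ym*np.array([-np.sin(th),np.cos(th)])
        print(n,p.round(4),'rms',np.sqrt((res**2).mean()).round(4),'w',np.ptp(y0).round(4),'E',E.round(4))
L=load('top0'); X=cloud(L,L['d'])
for P,n,mm,r,a in ident(X,L['im'],(.56,.69,-.40,-.25),(.065,.13)):
    if n<100: continue
    p,(s,nn,yy),res=fitpiece(P,[mm[0],mm[1],-42,.0145]); y0=np.percentile(yy,[1,99]); th=np.radians(p[2]); print('top',p,p[:2]+y0.mean()*np.array([-np.sin(th),np.cos(th)]),np.ptp(y0))
for P,n,m,r,a in ident(X,L['im'],(.47,.51,-.27,-.22),(.0745,.09)): print('top large',n,P.mean(0).round(4),np.round(r[0],1),np.round(r[1],1),np.round(r[2],1),round(a,1))
E
```

```text
large 322 [ 0.4887 -0.2447  0.0796] [ 488.5 -244.1] [13.9 23.9] 9.1 99.2
2804 [ 3.67400e-01 -5.86800e-01 -4.24745e+01  1.74000e-02] rms 0.0032 w 0.044 E [ 0.6177 -0.3133]
2804 [ 8.15700e-01 -9.79000e-02 -4.26145e+01  1.58000e-02  2.30000e-03] rms 0.0029 w 0.044 E [ 0.6176 -0.3133]
2235 [ 6.35000e-01 -4.58200e-01 -3.25614e+01  1.41000e-02] rms 0.0033 w 0.044 E [ 0.7235 -0.3196]
2235 [ 7.83900e-01 -2.21900e-01 -3.24039e+01  1.16000e-02  3.10000e-03] rms 0.0027 w 0.044 E [ 0.7224 -0.3189]
top [ 7.07889353e-01 -2.14663336e-01 -4.19277330e+01  1.67997102e-02] [ 0.61833132 -0.31438026] 0.04398301925846311
top large 52 [ 0.4881 -0.2458  0.0784] [ 488.3 -245.7] [13.4 22.8] 9.0 98.0
```

```bash
python3 -m inch '[[0,0,0.149,0,-0.009,0,40],[0,0,0,0,0,0.1,40],[0,0,0,0,0,0.18,40],[0,0,0,0,0,0.18,40],[0,0,0,0,0,0.18,40],[0,0,0,0,0,0.12,40],[0,0,0,0,0,0.07,40],[0,0,0,0,0,0.03,40],[0,0,0,0,0,0,40],[0,0,0,0,0,0,40]]' 25
python3 -m inch '[[0,0,0,0,0,0,10],[0,0,0,0,0,0,10],[0,0,0,0,0,0,10],[0,0,0,0,0,0,10],[0,0,0,0,0,0,10],[0,0,0,0,0,0,10],[0,0,0,0,0,0,10],[0,0,0,0,0,0,10]]' 25
```

```text
time_s: 3.48
tool_pos: [0.4892, -0.2444, 0.0481]
orientation: [-3.14, -0.001, -1.417]
wrist_force: [0.2, -0.1, -0.1]
gripper_width: 0.429
grasp_force: 0.0
time_s: 4.15
tool_pos: [0.4888, -0.2442, 0.0471]
orientation: [-3.141, -0.0, -1.418]
wrist_force: [-1.6, 0.5, 5.6]
gripper_width: 0.149
grasp_force: 25.0
```

```bash
cat >> h.py <<'E'
E0=np.array([.618,-.314,.09]); YAW=np.radians(-42.3)
ex=np.array([np.cos(YAW),np.sin(YAW),0]); ey=np.array([-np.sin(YAW),np.cos(YAW),0]); up=-.5*ex+np.array([0,0,.8660254])
def plan(d,tcp2arc=.0311,rt=None,n=0.,yy=0.):
    o=get_obs(); R=Ro.from_euler('xyz',o['orientation']); nn=.8660254*ex+np.array([0,0,.5])
    T=np.c_[np.cross(-ey,-up),-ey,-up] if rt is None else rt
    g=E0+up*(d+tcp2arc)+nn*n+ey*yy
    rv=(R.inv()*Ro.from_matrix(T)).as_rotvec()
    print('turn units',(np.degrees(rv)/45).round(3),np.degrees(np.linalg.norm(rv)).round(1),'shift units in CURRENT',(R.inv().apply(g-o['tool_pos'])/.2).round(3),'in TARGET',(T.T@(g-o['tool_pos'])/.2).round(3),'goal',g.round(4), 'F',o['wrist_force'].round(1))
E
python3 -m inch '[[0,0,0,0,0,-0.05,10],[0,0,0,0,0,-0.12,10],[0,0,0,0,0,-0.18,10],[0,0,0,0,0,-0.18,10],[0,0,0,0,0,-0.18,10],[0,0,0,0,0,-0.1,10],[0,0,0,0,0,0,10],[0,0,0,0,0,0,10]]'
python3 - <<'E'
from h import *
plan(.05); print(get_obs()['q'].round(3))
E
```

```text
time_s: 4.82
tool_pos: [0.4888, -0.2442, 0.2099]
orientation: [-3.14, -0.001, -1.418]
wrist_force: [0.6, 0.3, -1.3]
gripper_width: 0.154
grasp_force: 25.0
turn units [ 0.225  0.638 -0.845] 48.7 shift units in CURRENT [ 0.286 -0.458  0.249] in TARGET [ 0.318 -0.177  0.47 ] goal [ 0.588  -0.2867  0.1602] F [ 0.6  0.3 -1.3]
[-0.51  -0.165  1.732  0.     1.573  2.479]
```

```bash
python3 -m inch '[[0.028,0.08,-0.106,0,0,0,10],[0.028,0.08,-0.106,0,0,0,10],[0.028,0.08,-0.106,0,0,0,10],[0.028,0.08,-0.106,0,0,0,10],[0.028,0.08,-0.106,0,0,0,10],[0.028,0.08,-0.106,0,0,0,10],[0.028,0.08,-0.106,0,0,0,10],[0.028,0.08,-0.106,0,0,0,10],[0,0,0,0,0,0,10],[0,0,0,0,0,0,10]]'
python3 -m inch '[[0,0,0,0.05,-0.03,0,10],[0,0,0,0.13,-0.07,0,10],[0,0,0,0.12,-0.06,0.05,10],[0,0,0,0.018,-0.017,0.11,10],[0,0,0,0,0,0.13,10],[0,0,0,0,0,0.11,10],[0,0,0,0,0,0.07,10],[0,0,0,0,0,0,10],[0,0,0,0,0,0,10],[0,0,0,0,0,0,10]]'
python3 - <<'E'
from h import *
plan(.05); print(get_obs()['q'].round(3))
im,d,c=snap('wrist','w2')
im,d,c=snap('scene','s2'); cv2.imwrite('pics/both.png',np.hstack([cv2.imread('pics/w2.png'),cv2.resize(cv2.imread('pics/s2.png')[150:290,180:367],(560,420),interpolation=cv2.INTER_CUBIC)])[:, :][:, ::1]); b=cv2.imread('pics/both.png'); cv2.imwrite('pics/both.png',cv2.resize(b,(800,300)))
E
```

```text
time_s: 5.65
tool_pos: [0.4878, -0.2437, 0.2074]
orientation: [3.14, -0.52, -0.738]
wrist_force: [0.1, -1.1, 0.2]
gripper_width: 0.151
grasp_force: 25.0
time_s: 6.48
tool_pos: [0.588, -0.2865, 0.1601]
orientation: [3.14, -0.523, -0.736]
wrist_force: [-0.9, -0.1, -0.5]
gripper_width: 0.149
grasp_force: 25.0
turn units [0.001 0.001 0.002] 0.1 shift units in CURRENT [ 0.001  0.001 -0.   ] in TARGET [ 0.001  0.001 -0.   ] goal [ 0.588  -0.2867  0.1602] F [-0.9 -0.1 -0.5]
[-0.42  -0.203  1.912 -0.196  0.942  1.964]
```

View pics/both.png

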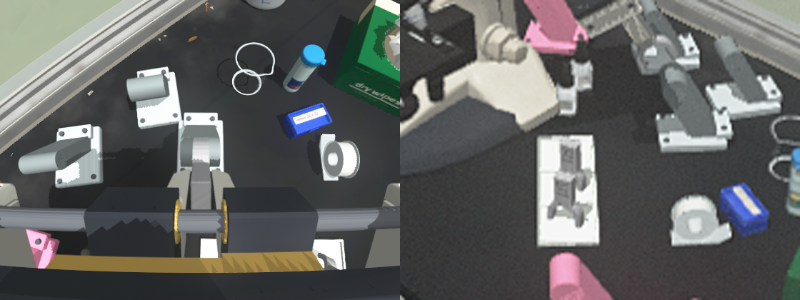

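The wrist view shows the leaf hovering centred over the near piece at about (200,140). I'll refit the piece from this close cloud.

```bash
python3 - <<'E'
from h import *
L=load('w2'); X=cloud(L,L['d']); im=L['im']
P=X.reshape(-1,3); D=P-E0; nn=.8660254*ex+np.array([0,0,.5]); s=D@up;n=D@nn;yv=D@ey
m=(s>-.035)&(s<.022)&(abs(n)<.03)&(abs(yv)<.03)&(P[:,2]>.06)
Q=P[m]; 
for zf in (True,False):
    p,(a,b,y),res=fitpiece(Q,[E0[0],E0[1],-42,.017],zf); y0=np.percentile(y,[1,99]); th=np.radians(p[2])
    print(len(Q),p.round(4),np.sqrt((res**2).mean()).round(4),'E',(p[:2]+y0.mean()*np.array([-np.sin(th),np.cos(th)])).round(4),'w',np.ptp(y0))
fl=m&(s<-.003)&(n>0); print('flank n median',np.median(n[fl]),'y range',np.percentile(yv[fl],[1,99]), fl.sum())
# leaf tab back face: n relative to tool
E
```

```text
1807 [-9.16000e-02 -1.08540e+00 -4.25535e+01  1.76000e-02] 0.0005 E [ 0.618  -0.3125] w 0.043228307304014946
1807 [ 9.63600e-01  6.41000e-02 -4.25413e+01  1.73000e-02  4.00000e-04] 0.0005 E [ 0.618  -0.3125] w 0.043231936345260846
flank n median 0.016606464339631456 y range [-0.02041423  0.02248442] 383
```

The close fit gives r ≈ 17.4 (rms 0.5 mm), with the edge 1 mm along +y and about 1 mm towards −n from my estimate. I'll correct for that and descend gently.

```bash
python3 -m inch '[[0,0,-0.008,-0.006,-0.005,0.02,10],[0,0,0,0,0,0.04,10],[0,0,0,0,0,0.04,10],[0,0,0,0,0,0.025,10],[0,0,0,0,0,0.015,10],[0,0,0,0,0,0,10],[0,0,0,0,0,0,10]]'
python3 -m inch '[[0,0,0,0,0,0.015,10],[0,0,0,0,0,0.015,10],[0,0,0,0,0,0,10],[0,0,0,0,0,0,10]]'
python3 - <<'E'
from h import *
plan(.016); o=get_obs(); R=Ro.from_euler('xyz',o['orientation']); print(R.inv().apply(o['wrist_force']),o['moment'])
E
```

```text
time_s: 7.17
tool_pos: [0.598, -0.2945, 0.1336]
orientation: [3.135, -0.522, -0.728]
wrist_force: [0.4, -0.3, -1.2]
gripper_width: 0.148
grasp_force: 25.0
time_s: 7.5
tool_pos: [0.6003, -0.2964, 0.1286]
orientation: [3.135, -0.522, -0.728]
wrist_force: [0.5, 0.9, -1.0]
gripper_width: 0.15
grasp_force: 25.0
turn units [0.001 0.002 0.011] 0.5 shift units in CURRENT [ 0.011  0.005 -0.006] in TARGET [ 0.011  0.005 -0.006] goal [ 0.6006 -0.2982  0.1308] F [ 0.5  0.9 -1. ]
[-0.69817511 -0.98649553  0.75446491] [0.25682003 0.24892233 0.01650477]
```

```bash
python3 -m inch '[[0,0,0.019,0.004,0,0,10],[0,0,0,0,0,0.01,10],[0,0,0,0,0,0.01,10],[0,0,0,0,0,0.01,10],[0,0,0,0,0,0,10],[0,0,0,0,0,0,10]]'
cat > st.py <<'E'
from h import *
plan(0); o=get_obs(); R=Ro.from_euler('xyz',o['orientation']); print('tool F',R.inv().apply(o['wrist_force']).round(2),'M',R.inv().apply(o['moment']).round(3),'t',o['time_s'])
E
python3 st.py
```

```text
time_s: 8.0
tool_pos: [0.6031, -0.299, 0.1239]
orientation: [-3.139, -0.523, -0.745]
wrist_force: [0.8, -0.5, -0.5]
gripper_width: 0.148
grasp_force: 25.0
turn units [ 0.001  0.001 -0.008] 0.4 shift units in CURRENT [0.007 0.005 0.044] in TARGET [0.007 0.005 0.044] goal [ 0.6065 -0.3035  0.1169] F [ 0.8 -0.5 -0.5]
tool F [ 0.58 -0.22  0.88] M [ 0.066 -0.14   0.065] t 8.0
```

```bash
python3 -m inch '[[0,0,0,0,0,0.01,10],[0,0,0,0,0,0.01,10],[0,0,0,0,0,0,10],[0,0,0,0,0,0,10]]'; python3 st.py
```

```text
time_s: 8.33
tool_pos: [0.6046, -0.3004, 0.1205]
orientation: [-3.139, -0.523, -0.745]
wrist_force: [2.8, -1.8, -0.2]
gripper_width: 0.15
grasp_force: 25.0
turn units [ 0.001  0.001 -0.008] 0.4 shift units in CURRENT [0.007 0.005 0.024] in TARGET [0.007 0.005 0.024] goal [ 0.6065 -0.3035  0.1169] F [ 2.8 -1.8 -0.2]
tool F [ 2.75 -0.6   1.77] M [0.082 0.097 0.037] t 8.3333
```

```bash
python3 -m inch '[[0,0,0,0.002,0,0.007,10],[0,0,0,0,0,0.007,10],[0,0,0,0,0,0,10],[0,0,0,0,0,0,10]]'; python3 st.py; python3 -m inch '[[0,0,0,0,0,0.006,10],[0,0,0,0,0,0.003,10],[0,0,0,0,0,0,10],[0,0,0,0,0,0,10]]'; python3 st.py
```

```text
time_s: 8.67
tool_pos: [0.6057, -0.3014, 0.1181]
orientation: [-3.139, -0.522, -0.745]
wrist_force: [-0.3, 0.3, -0.4]
gripper_width: 0.147
grasp_force: 25.0
turn units [ 0.001  0.002 -0.008] 0.4 shift units in CURRENT [0.006 0.005 0.01 ] in TARGET [0.006 0.005 0.01 ] goal [ 0.6065 -0.3035  0.1169] F [-0.3  0.3 -0.4]
tool F [-0.6  -0.01  0.11] M [ 0.077 -0.276  0.025] t 8.6667
time_s: 9.0
tool_pos: [0.6064, -0.302, 0.1166]
orientation: [-3.139, -0.522, -0.745]
wrist_force: [0.0, 0.2, -0.5]
gripper_width: 0.151
grasp_force: 25.0
turn units [ 0.001  0.002 -0.008] 0.4 shift units in CURRENT [0.005 0.005 0.001] in TARGET [0.005 0.005 0.001] goal [ 0.6065 -0.3035  0.1169] F [ 0.   0.2 -0.5]
tool F [-0.35 -0.14  0.38] M [ 0.076 -0.343  0.022] t 9.0
```

Depth is now about 0.2 mm above the edge centre with almost no force. Next I'll press on to find the home stop.

```bash
python3 -m inch '[[0,0,0,0,0,0.003,10],[0,0,0,0,0,0.003,10],[0,0,0,0,0,0,10],[0,0,0,0,0,0,10]]'; python3 st.py; python3 -m inch '[[0,0,0,0,0,0.004,10],[0,0,0,0,0,0.004,10],[0,0,0,0,0,0,10],[0,0,0,0,0,0,10]]'; python3 st.py
```

```text
time_s: 9.33
tool_pos: [0.607, -0.3025, 0.1161]
orientation: [-3.139, -0.523, -0.745]
wrist_force: [-3.4, 2.4, 3.8]
gripper_width: 0.149
grasp_force: 25.0
turn units [ 0.001  0.001 -0.008] 0.4 shift units in CURRENT [ 0.004  0.005 -0.003] in TARGET [ 0.004  0.005 -0.003] goal [ 0.6065 -0.3035  0.1169] F [-3.4  2.4  3.8]
tool F [-1.66  0.58 -5.35] M [-0.046 -0.558 -0.024] t 9.3333
time_s: 9.67
tool_pos: [0.6075, -0.3029, 0.1161]
orientation: [-3.139, -0.523, -0.745]
wrist_force: [-16.3, 11.7, 19.0]
gripper_width: 0.15
grasp_force: 25.0
turn units [ 0.001  0.    -0.008] 0.4 shift units in CURRENT [ 0.001  0.006 -0.005] in TARGET [ 0.001  0.006 -0.005] goal [ 0.6065 -0.3035  0.1169] F [-16.3  11.7  19. ]
tool F [ -7.77   2.41 -26.38] M [-0.627 -1.886  0.045] t 9.6667
```

Home stop found at d ≈ −0.6 to −1 mm, which is what the 17.4 mm edge should give. I'll relieve the pressure and test the sideways play by touch.

```bash
python3 -m inch '[[0,0,0,0,0,-0.006,10],[0,0,0,0,0,0,10],[0,0,0,0,0,0,10]]'; python3 st.py; python3 -m inch '[[0,0,0,0.006,0,0,10],[0,0,0,0,0,0,10],[0,0,0,0,0,0,10]]'; python3 st.py;python3 -m inch '[[0,0,0,-0.012,0,0,10],[0,0,0,0,0,0,10],[0,0,0,0,0,0,10]]'; python3 st.py
```

```text
time_s: 9.92
tool_pos: [0.6073, -0.3027, 0.116]
orientation: [-3.139, -0.524, -0.745]
wrist_force: [-5.8, 4.0, 7.8]
gripper_width: 0.15
grasp_force: 25.0
turn units [ 0.001  0.    -0.008] 0.4 shift units in CURRENT [ 0.002  0.006 -0.004] in TARGET [ 0.002  0.006 -0.004] goal [ 0.6065 -0.3035  0.1169] F [-5.8  4.   7.8]
tool F [ -2.13   0.92 -10.23] M [-0.021 -0.371 -0.017] t 9.9167
time_s: 10.17
tool_pos: [0.6076, -0.303, 0.1161]
orientation: [-3.139, -0.522, -0.745]
wrist_force: [-9.1, 8.2, 9.8]
gripper_width: 0.149
grasp_force: 25.0
turn units [ 0.001  0.002 -0.008] 0.4 shift units in CURRENT [-0.     0.006 -0.005] in TARGET [-0.     0.006 -0.005] goal [ 0.6065 -0.3035  0.1169] F [-9.1  8.2  9.8]
tool F [ -5.71   0.11 -14.61] M [-0.043 -1.533 -0.002] t 10.1667
time_s: 10.42
tool_pos: [0.607, -0.3023, 0.1159]
orientation: [-3.138, -0.525, -0.745]
wrist_force: [-0.1, 0.9, 6.9]
gripper_width: 0.149
grasp_force: 25.0
turn units [ 0.    -0.002 -0.008] 0.4 shift units in CURRENT [ 0.005  0.006 -0.003] in TARGET [ 0.005  0.006 -0.003] goal [ 0.6065 -0.3035  0.1169] F [-0.1  0.9  6.9]
tool F [ 2.81 -0.64 -6.29] M [0.003 0.494 0.014] t 10.4167
```

Sideways play is under a millimetre with opposing forces both ways, so the large leaf fits. Now I'll centre it, press home, release and retreat along the lean.

```bash
python3 -m inch '[[0,0,0,0.005,0,0,10],[0,0,0,0,0,0.003,10],[0,0,0,0,0,0,10],[0,0,0,0,0,-0.002,10],[0,0,0,0,0,0,10]]'; python3 st.py
python3 -m inch '[[0,0,0,0,0,0,20],[0,0,0,0,0,0,30],[0,0,0,0,0,0,40],[0,0,0,0,0,0,40],[0,0,0,0,0,0,40],[0,0,0,0,0,0,40]]'; python3 st.py
python3 -m inch '[[0,0,0,0,0,-0.05,40],[0,0,0,0,0,-0.1,40],[0,0,0,0,0,-0.15,40],[0,0,0,0,0,-0.15,40],[0,0,0,0,0,-0.12,40],[0,0,0,0,0,-0.06,40],[0,0,0,0,0,0,40],[0,0,0,0,0,0,40]]'
python3 - <<'E'
from h import *
im,d,c=snap('wrist','w3'); X=cloud(c,d).reshape(-1,3); Ec=np.array([.618,-.3125,.09]); D=X-Ec; nn=.8660254*ex+np.array([0,0,.5]); s=D@up;n=D@nn;y=D@ey
m=(s>.03)&(s<.075)&(abs(n)<.03)&(abs(y)<.03)
print(m.sum(),'s max',np.percentile(s[m],[95,99]),'expect .0624'); t=m&(s>.059); print('top n,y mean',n[t].mean(),y[t].mean(),'ranges',np.percentile(n[t],[2,98]),np.percentile(y[t],[2,98]))
for k in ('s','n'): pass
lo=m&(s<.045)&(y>-.02); print('back face n low/high',np.median(n[m&(s>.03)&(s<.04)&(n>.005)]),np.median(n[m&(s>.05)&(s<.06)&(n>.005)]))
im,d,c=snap('scene','s3'); a=cv2.resize(cv2.imread('pics/s3.png')[130:270,200:387],(800,600),interpolation=cv2.INTER_CUBIC); cv2.imwrite('pics/s3c.png',a)
E
```

```text
time_s: 10.83
tool_pos: [0.6074, -0.3026, 0.1159]
orientation: [-3.139, -0.524, -0.745]
wrist_force: [-5.2, 5.2, 8.2]
gripper_width: 0.152
grasp_force: 25.0
turn units [ 0.001 -0.    -0.008] 0.4 shift units in CURRENT [ 0.002  0.006 -0.004] in TARGET [ 0.002  0.006 -0.004] goal [ 0.6065 -0.3035  0.1169] F [-5.2  5.2  8.2]
tool F [ -2.29  -0.34 -10.8 ] M [-0.018 -0.454 -0.018] t 10.8333
time_s: 11.33
tool_pos: [0.607, -0.3025, 0.1149]
orientation: [-3.139, -0.522, -0.745]
wrist_force: [0.6, -0.3, 0.6]
gripper_width: 0.426
grasp_force: 0.0
turn units [ 0.001  0.002 -0.008] 0.4 shift units in CURRENT [ 0.007  0.005 -0.008] in TARGET [ 0.007  0.005 -0.008] goal [ 0.6065 -0.3035  0.1169] F [ 0.6 -0.3  0.6]
tool F [ 0.85 -0.22 -0.17] M [ 0.053 -0.308  0.06 ] t 11.3333
time_s: 12.0
tool_pos: [0.5606, -0.26, 0.2242]
orientation: [-3.139, -0.523, -0.745]
wrist_force: [-0.1, 0.0, -0.7]
gripper_width: 0.432
grasp_force: 0.0
593 s max [0.06380264 0.06452397] expect .0624
top n,y mean -0.006674323604404494 0.00040664659446496926 ranges [-0.01901061  0.00450593] [-0.0062002   0.00694419]
back face n low/high 0.007581657333357429 0.005388455855952153
```

View pics/w3.png

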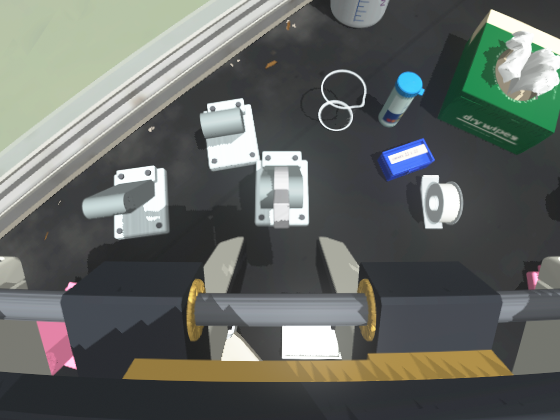

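View pics/s3c.png

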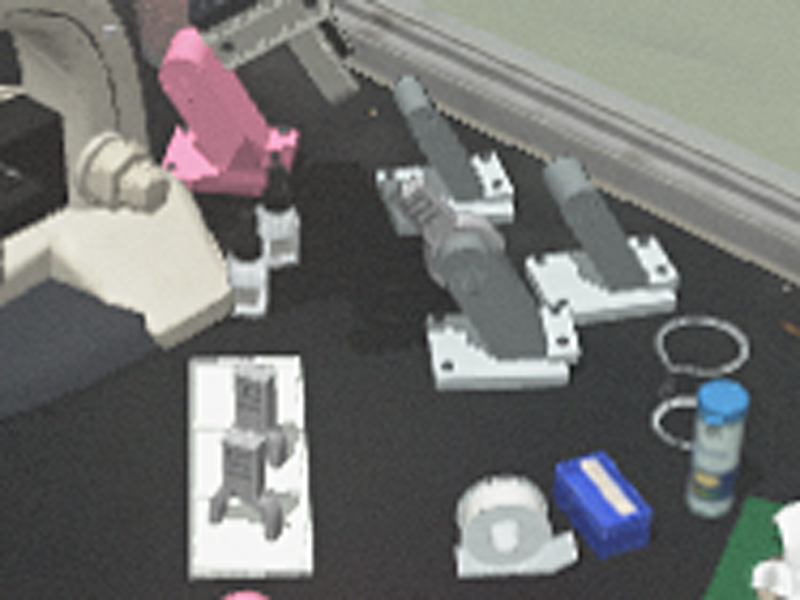

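The wrist view shows the large leaf astride the near piece at (281,195), mid width (0.4 mm off). It leans about 6° back, which is all its clearance allows, and the arc stays home. The scene view shows the other two leaves upright in the tray and the bystanders in place.

```bash
python3 -c "
from rig import *
print(close_job())"
```

```text
the job is handed in; nothing more can be done
None
```

The 18 mm (large) leaf fits and is pushed home astride the nearest test piece, 0.4 mm from mid width. It leans back about 6° in its clearance. I chose it from camera measurements (edge radius about 17.4 mm), and touch confirmed it: a firm stop and under 1 mm of sideways play. I did not try the small and medium leaves on the edge; they still stand upright in the tray, no other bench items were touched, and the job is handed in after about 12 s.

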